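# Click the bench marker ready on the sloped stop

## Task

Get the orange marker ready for use: lift it straight up and level out of its two brackets, then push its end button fully in against the sloped rubber face of the yellow bench stop, holding the marker square to that face and pressing gently, not ramming it. Then lower it back, held until it is down, into the same two brackets with the button at the same end as before, and let go. Never push the button with the fingers, and leave the blue marker, the black tin and the thread spool as they are.

Things in the scene. Friction and masses are not known exactly. Their poses are not given: they have to be found in the camera images.
- orange_marker: Chunky loose orange marker, 0.12 kg: barrel 24 mm in diameter, 130 mm long, white band near each end, black cone (20 mm) with the nib at one end, steel push button at the other. Origin on the axis at mid barrel; x along the barrel to the button (barrel x -65 to +65 mm, cone to -85). Starts level in either lane of the rest, axis 42 mm above the table, z up.
- orange_button: Steel push button of the orange marker, 16 mm in diameter, standing out up to 18 mm from the barrel's end, sliding along the marker's x axis. Its tip is 83 mm from the marker's origin when fully out and 71 mm when fully in.
- orange_button_tip (a point): Centre of the outer end face of the orange marker's button.
- orange_click (a joint): How far the orange marker's button is pushed in, m: 0 fully out, 0.012 fully in; starts between 0 and 0.004. A rubbing force of about 6 N resists it all the way; no spring, it stays where it is left. At 0.012 it meets a hard stop and the force rises steeply. As it goes in, the nib comes out of the cone by as much.
- rest: Fixed rest, wooden base 125x170x10 mm; origin under its centre, z up, x to the robot's right (world -y) +-0.4 rad. Lanes along x at y = -50 and +50 mm. Each has 2 black open-topped U brackets at x = -45 and +45 mm: 14 mm thick, 30 mm wide inside, walls 8 mm, inner floor at z 30, wall tops at z 54; 76 mm free between them. A marker lies in a lane at x about 0, z 42 mm, button to +x.
- stop: Fixed bench stop: grey base plate 140x90 mm with guides; on it a yellow carriage, 68 mm high, with a sloped 56 mm square plate that carries a hard black rubber disc, 48 mm across, and a clamp knob behind. Origin on the table below point stop_axis, z up, x level into the stop (world -y +-0.35 rad). The carriage is clamped 0 to 15 mm towards -x of this pose, unmeasured: find the face by touch or sight.
- stop_axis (a point): Centre of the rubber face, 45 mm above the table, if the carriage is clamped farthest back. z axis: outward normal of the face, 35 degrees above level; y axis level. The real face is parallel to this, 0 to 12 mm in front along the normal (its centre 0 to 15 mm towards the stop's -x), so the normal through this point always meets the disc within 9 mm of its centre.
- swivel_stapler: Big black long-arm stapler fixed on the table between the rest and the stop, 348x252 mm, up to 110 mm high: carry the marker well above it. Always in the same place.
- blue_marker: Blue marker of the same make and size, loose in the other lane of the rest; not to be disturbed. Origin and axes as for the orange one.
- tin_black: Round black tin, 58 mm in diameter and 22 mm high, loose, standing about 115 mm beside the stop; origin at the centre of its underside. Not to be disturbed.
- thread_0: Wooden thread spool with light thread, 34 mm in diameter and 45 mm high, loose, about 105 mm beside the stop, opposite the tin; origin at the centre of its underside. Not to be disturbed.
Mind the look-alikes: they are no part of the job. There is more than one size of the orange_marker; the one meant has the size given above. Of the things that look like the stop, the larger one is meant.

How it is judged:
On the way, in this order (a step that is already met when the one before it is completed fails the run):
1. the orange marker is lifted, level (within 15 degrees), at least 30 mm above where it lay, over the rest (z of orange_marker in the frame of rest above 0.072 m and angle between orange_marker's own x axis and vertical between 1.309 and 1.833 rad and horizontal distance between orange_marker and rest below 0.09 m), for 0.05 s.
2. its button is pressed home (at least 10.5 of 12 mm) on the stop's rubber face with at least 3 N, the marker within 15 degrees of square to the face (value of joint orange_click above 0.0105 m and contact force between orange_button and anything else above 3 N and distance between orange_button_tip and stop_axis below 0.036 m and angle between the x axis of orange_marker and the z axis of stop_axis, either way round below 0.262 rad), for 0.05 s.
3. the marker is down (to 8 mm or less) in both brackets of its lane while still held (z of orange_marker in the frame of rest between 0.038 and 0.05 m and x of orange_marker in the frame of rest between -0.02 and 0.02 m and angle between the x axis of orange_marker and the x axis of rest, either way round below 0.12 rad and x of orange_button_tip in the frame of rest above 0.04 m and (y of orange_marker in the frame of rest between -0.058 and -0.042 m or y of orange_marker in the frame of rest between 0.042 and 0.058 m) and contact force between the fingers and orange_marker above 0.5 N), for 0.05 s.
At the end, for the whole second after the job is handed in: Orange marker released and at rest, down in both brackets of a lane (axis 38 to 46 mm up, within 6 mm of the lane's middle, 15 mm along it and 4.5 degrees of its direction), button at the same end as at the start and pushed in at least 10.5 of its 12 mm (z of orange_marker in the frame of rest between 0.038 and 0.046 m and x of orange_marker in the frame of rest between -0.015 and 0.015 m and angle between the x axis of orange_marker and the x axis of rest, either way round below 0.08 rad and x of orange_button_tip in the frame of rest above 0.04 m and (y of orange_marker in the frame of rest between -0.056 and -0.044 m or y of orange_marker in the frame of rest between 0.044 and 0.056 m) and value of joint orange_click above 0.0105 m and linear speed of orange_marker below 0.02 m/s and contact force between each of the arm, the fingers and orange_marker below 0.1 N); the robot touches nothing.
It fails at once if the button is rammed: more than 45 N on it (contact force between orange_button and anything else above 45 N).
It fails at once if the fingers push the button (contact force between the fingers and orange_button above 2 N).
It fails at once if the blue marker is moved more than 15 mm (distance of blue_marker from where it was at the start of the episode above 0.015 m).
It fails at once if the black tin is moved more than 20 mm (distance of tin_black from where it was at the start of the episode above 0.02 m).
It fails at once if the thread spool is moved more than 20 mm (distance of thread_0 from where it was at the start of the episode above 0.02 m).
It also fails if it takes over 61 s, if anything falls off the work surface, if the arm or the gripper's body presses on something with over 40 N, if the wrist force passes 120 N, or if a joint passes its speed limit or range.

## Robot

A 7-joint arm with a two-finger parallel gripper is mounted at the origin on a cart in front of the work surface, level with it; the furniture and walls round the work are solid. World frame = base frame: x ahead of the robot, y to its left, z up, the work surface at z = 0. Lengths are in m, angles in rad, forces in N, time in s.
With the tool pointing down it reaches from about 0.4 to 0.85 m from the base axis. Payload 10.4 kg.
Tool frame: the origin (TCP) lies between the finger pads; the fingertips stand ahead of it and the grasp point (between the pads) lies 5 mm behind it (manip.tip_extent is the z of the fingertips in the tool frame, in m); z points along the fingers, y is the line along which they close (so a half turn about z gives the same grasp; the last joint's range is limited). The gripper opens to 85 mm and grips with 20 to 120 N. Pads are 22 mm wide; open, the fingers measure 114 mm over their backs; the gripper's body (76 mm by 85 mm) begins 54 mm behind the grasp point. The pads swing forward as they close: fully open they stand 13 mm farther back than shut.
Start: joints at [1.231, 0.332, -0.065, 1.46, 0.022, 1.35, -0.088], TCP at [0.195, -0.594, 0.245] pointing down, gripper open.
Joint ranges: [-2.6, 2.6], [-0.5, 2.12], [-1.47, 1.34], [0.16, 2.42], [-1.27, 4.41], [0.06, 2.06], [-2.6, 2.6]. Speed limits (rad/s): [2.22, 2.22, 2.79, 2.79, 3.14, 3.14, 3.14].

## Interface

Orientations are given as a unit quaternion [x, y, z, w].
In Python, from workcell import status, viewer, manip gives the robot as it stands.
- The arm moves only by the tool play_rows, never from a script. Its argument "plan" is one flat list of numbers, 7 for each row, row after row: the turn, a rotation vector about the tool's x, y, z in degrees, then the shift along the tool's x, y, z in m, then the opening, from 0 (shut) to 1 (fully open). In form: [ax, ay, az, dx, dy, dz, grip, ax, ay, az, dx, dy, dz, grip, ...]. A call has 1 to 20 rows; each row is the pose to reach, as a shift and turn from the pose commanded when the call began, along the tool's axes at that moment; what a row does not reach only later rows make up. A row lasts 1/8 s, in which the tool goes at most 62.5 mm and 10.7 degrees, less where a joint would pass 70% of its speed; a pose out of reach is approached as far as the arm can. A call with a gripper value outside its range is refused whole. The fingers move at their own pace and stop on an object; "squeeze" is the grip in N (left out, the last holds). Time passes only in rows, so rows that repeat a pose let the fingers close. It gives the time, the measured TCP pose, the force, the opening and the grip force at its end, in the units of the state.
- status.get_obs(): the state, without advancing time (a new reading comes with each control period).
- viewer.camera(name): name is "scene" or "top" or "wrist"; returns the picture (400x640x3 uint8, red, green, blue); there is no depth.
- viewer.camera_model(name): a dict with "fx", "fy", "cx", "cy" (pixels), "R" (3x3) and "t" (3): a world point X has camera coordinates R X + t. Camera axes: x right, y down, z forward; pixel columns grow to the right and rows downward; lengths in m; the calibration is good to about 2 mm. The wrist camera is an equidistant fisheye: a pixel r from the principal point sees the ray r / f radians off the axis. A picture is of the moment at which its call begins: read the wrist's pose just before it. camera_model takes no time and is no camera call; for the wrist camera it gives the pose at the moment of the call.
- manip.hand_in(): hands the job in; it is judged then, once.
The state is a dict: "clock": time; "joint_pos": joint angles; "joint_velocities": joint speeds; "tau": joint torques, N m; "position": TCP position; "ee_rot": TCP orientation; "ft_force": force on the tool from outside, world axes, zero at the start; "torque": the same for the moment, N m; "grip_width": opening from 0.0 (shut) to 1.0 (fully open); "grasp_force": force on a finger pad.
Only numpy, scipy, OpenCV 4.12 (cv2) and the standard library are available. Lean on these libraries where they do the work, as an engineer would, in place of code of your own. Each camera call takes 0.05 s, during which the arm holds its last target. There are 200 camera calls.

## Working session

There is one attempt and no reset: what is moved stays moved. The work goes in short steps, Python scripts to look and compute and a tool call to move; the robot and the scene stay as the last step left them, time stands still between calls to the robot, and variables do not carry over. Pictures are saved under pics/ and viewed, at most 10 in all, crops included, and the job is handed in when it is done.

Besides the shell and the picture viewer there is one more tool, called after "Emit:" by a JSON object that holds its "op" and its "data", one argument or row to a line. play_rows: Moves the arm, as the interface text tells. Its arguments: {"type":"object","properties":{"plan":{"type":"array","items":{"type":"number"}},"squeeze":{"type":"number"}},"required":["plan"]}

```bash
mkdir -p pics
cat > h.py <<'E'
import numpy as np, cv2
from scipy.spatial.transform import Rotation as Rn
from workcell import status, viewer, manip
def save(name,fn):
    im=viewer.camera(name); cv2.imwrite(fn,im[:,:,::-1]); return im
def ray(m,u,v,fish=False):
    if fish:
        a=np.array([(u-m['cx'])/m['fx'],(v-m['cy'])/m['fy']]); r=np.linalg.norm(a)
        d=np.r_[a/r*np.sin(r),np.cos(r)] if r>1e-9 else np.array([0,0,1.])
    else: d=np.array([(u-m['cx'])/m['fx'],(v-m['cy'])/m['fy'],1])
    R=np.array(m['R']);return -R.T@np.array(m['t']), R.T@d
def onz(m,u,v,z,fish=False):
    c,d=ray(m,u,v,fish); return c+d*(z-c[2])/d[2]
def proj(m,X):
    p=np.array(m['R'])@np.array(X)+np.array(m['t']); return m['fx']*p[0]/p[2]+m['cx'],m['fy']*p[1]/p[2]+m['cy']
E
python3 - <<'E'
from h import *
o=status.get_obs(); print(o, manip.tip_extent)
a=save('top','pics/top.png'); b=save('scene','pics/scene.png')
for n in('top','scene','wrist'): print(n,viewer.camera_model(n))
E
```

```text
{'clock': 0.0, 'joint_pos': array([ 1.23142894,  0.33284271, -0.06472397,  1.46096947,  0.02159032,
        1.34988923, -0.08851304]), 'joint_velocities': array([ 4.51385567e-04,  1.01693474e-03,  4.68024769e-04, -9.86618676e-04,
        1.77270672e-03, -4.98277018e-04, -8.55910917e-05]), 'tau': array([ 3.44940663e-04, -6.25451875e+01,  4.94859880e-02, -3.91603124e+01,
        1.62928272e-02,  9.99772979e-03, -4.21078323e-05]), 'position': array([ 0.19458324, -0.59355372,  0.24452074]), 'ee_rot': array([ 9.87480961e-01,  1.57736655e-01, -1.36006485e-04, -6.93560404e-04]), 'ft_force': array([ 0.0426554 , -0.38327385,  0.35218505]), 'torque': array([-0.03818148, -0.00908516,  0.00848151]), 'grasp_force': 0.0, 'grip_width': 1.0017110867405092} 0.014
top {'fx': 438.0857840491808, 'fy': 438.0857840491808, 'cx': 319.18495322288294, 'cy': 203.15644714031532, 'R': array([[-0.06508799, -0.99787014, -0.00432935],
       [-0.97264554,  0.06441098, -0.22318577],
       [ 0.22298927, -0.01031579, -0.97476632]]), 't': array([0.01904276, 0.56901579, 1.11964432])}
scene {'fx': 475.4813653421536, 'fy': 475.4813653421536, 'cx': 321.7364024495715, 'cy': 196.64731664196074, 'R': array([[-0.56204579, -0.82704636,  0.0099426 ],
       [-0.59585191,  0.39653454, -0.69837015],
       [ 0.5736419 , -0.39844032, -0.71566772]]), 't': array([0.28966355, 0.36305295, 0.9265673 ])}
wrist {'fx': 309.70691628693146, 'fy': 309.70691628693146, 'cx': 320.81426084804104, 'cy': 196.9915366710827, 'R': array([[ 0.31082709, -0.95046505, -0.00164496],
       [-0.90298658, -0.29583966,  0.31159932],
       [-0.29665091, -0.09536813, -0.95021216]]), 't': array([-0.62346525, -0.04095689,  0.38048483])}
```

View pics/top.png

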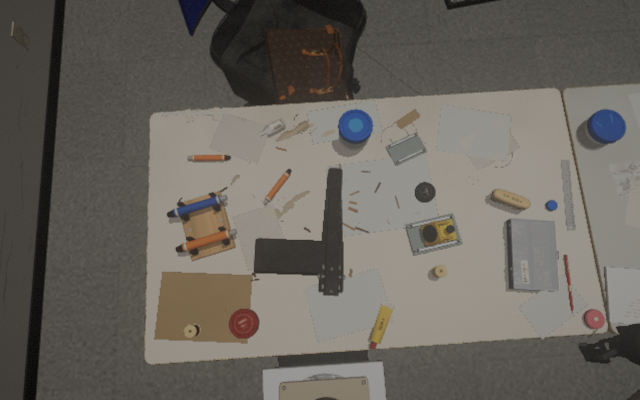

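View pics/scene.png

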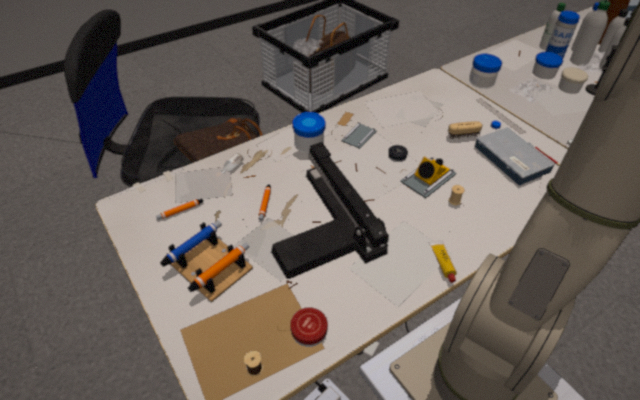

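Orange candidates in the top view: the marker in the rest (207,240), a thinner loose one (209,157) and another loose one (278,187). I choose the one in the rest. Stops: the large one at (435,233), a small look-alike at (406,149). I choose the large one. Next I check both in one close crop and measure.

Run:
```python
from h import *
a=cv2.imread('pics/top.png'); b=cv2.imread('pics/scene.png')
c1=cv2.resize(a[180:270,160:250],(400,400),interpolation=3); c2=cv2.resize(a[200:260,400:475],(400,320),interpolation=3)
d2=cv2.resize(b[140:210,395:480],(400,330),interpolation=3);d1=cv2.resize(b[215:300,155:260],(400,270),interpolation=3)
im=np.zeros((800//1,800,3),np.uint8)
top=np.vstack([c1[:400],d1])[:600]; 
right=np.vstack([c2[:290],d2[:310]])[:600]
L=np.vstack([cv2.resize(c1,(330,330)),d1[:,:330]])
im=np.zeros((600,760,3),np.uint8); im[:600,:330]=L[:600]; im[:600,360:760]=right
cv2.imwrite('pics/crop.png',im)
def blobs(img,cam,z,lo,hi):
    m=viewer.camera_model(cam); hsv=cv2.cvtColor(img,cv2.COLOR_BGR2HSV); k=cv2.inRange(hsv,lo,hi)
    n,l,s,c=cv2.connectedComponentsWithStats(k)
    for i in range(1,n):
        if s[i,4]<25: continue
        ys,xs=np.where(l==i); P=np.array([onz(m,x,y,z)[:2] for x,y in zip(xs,ys)])
        q=P.mean(0); w,v=np.linalg.eigh(np.cov((P-q).T)); t=(P-q)@v
        print(cam,c[i].round(1),s[i,4],'xy',q.round(4),'len',np.ptp(t[:,1]).round(4),np.ptp(t[:,0]).round(4),'ang',np.degrees(np.arctan2(v[1,1],v[0,1])).round(1))
for img,cam in((a,'top'),(b,'scene')):
    print('orange');blobs(img,cam,.042,(5,150,120),(16,255,255))
    print('blue');blobs(img,cam,.042,(105,130,60),(125,255,255))
    print('yellow');blobs(img,cam,.05,(18,130,120),(32,255,255))
    if cam=='top': print('wood');blobs(img,cam,.01,(8,60,90),(20,150,255))
```

```text
orange
top [207.1 157.3] 101 xy [0.7278 0.2888] len 0.0736 0.0116 ang 88.2
top [279.5 182.8] 41 xy [0.6395 0.0879] len 0.0635 0.013 ang 144.9
top [205.9 239.9] 286 xy [0.4926 0.2939] len 0.1081 0.0199 ang 103.4
blue
top [355.2 124.8] 659 xy [ 0.7979 -0.1369] len 0.0954 0.0933 ang 52.3
top [608.1 124.7] 789 xy [ 0.7498 -0.8591] len 0.0935 0.0918 ang -161.1
top [551.9 204.6] 56 xy [ 0.5278 -0.6561] len 0.0223 0.02 ang 88.3
yellow
top [444.2 230.2] 221 xy [ 0.4755 -0.3499] len 0.0602 0.0506 ang -160.6
top [380.6 323.8] 333 xy [ 0.2444 -0.1554] len 0.0903 0.0282 ang 155.2
wood
top [290.8  89.6] 33 xy [0.9369 0.0434] len 0.0263 0.0155 ang 175.2
top [320.2  90.9] 72 xy [ 0.9269 -0.0445] len 0.061 0.0212 ang 89.3
top [407.6 118.8] 207 xy [ 0.8197 -0.2966] len 0.0717 0.027 ang 120.9
top [299.6 127.4] 107 xy [0.8138 0.0239] len 0.0673 0.0228 ang 117.5
top [212.7 158.9] 62 xy [0.7332 0.2806] len 0.0902 0.016 ang 91.2
top [277.1 186. ] 168 xy [0.6398 0.0977] len 0.0989 0.0185 ang 140.4
top [511.  198.4] 369 xy [ 0.5595 -0.5617] len 0.1059 0.035 ang 66.1
top [217.7 193. ] 27 xy [0.6302 0.2675] l
[... 626 characters left out ...]
[ 0.8411 -1.6359] len 0.0808 0.0149 ang 116.4
scene [568.5  16.9] 216 xy [ 0.8379 -1.444 ] len 0.1261 0.0721 ang 117.5
scene [551.   56.7] 454 xy [ 0.6728 -1.1128] len 0.192 0.0869 ang 109.8
scene [101.5 114.2] 1678 xy [1.219  0.3392] len 0.695 0.1436 ang 157.5
scene [486.9  62.9] 409 xy [ 0.7709 -0.8831] len 0.1255 0.0948 ang 126.4
scene [308.4 124.4] 565 xy [ 0.8199 -0.1582] len 0.1247 0.0969 ang 148.0
scene [495.4 124.2] 47 xy [ 0.5086 -0.6308] len 0.0329 0.022 ang 125.9
scene [192.6 241.3] 376 xy [0.5933 0.3125] len 0.1093 0.0292 ang 104.0
yellow
scene [435.6 168.6] 163 xy [ 0.4573 -0.3322] len 0.0998 0.0696 ang 146.3
scene [443. 258.] 336 xy [ 0.2279 -0.1356] len 0.0784 0.0288 ang 157.9
```

View pics/crop.png

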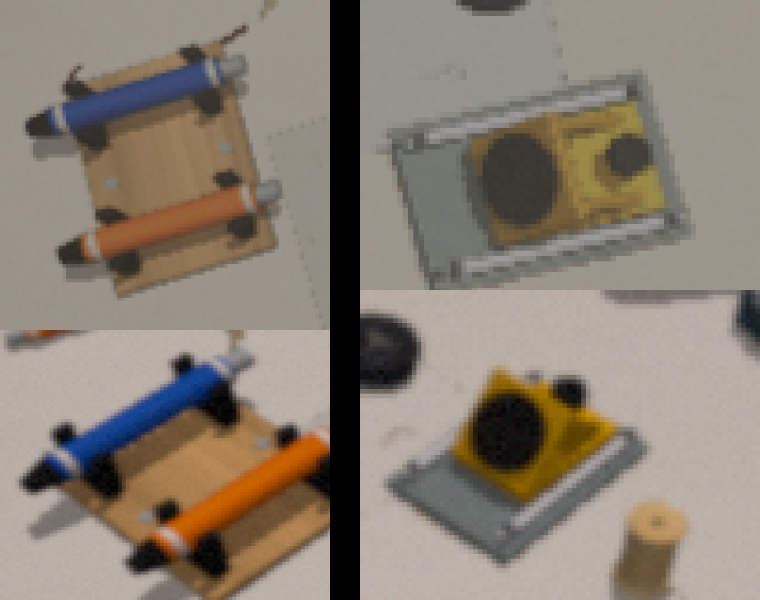

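The crop confirms the orange marker in the rest's near lane, with its button at the right (-y) end. It also shows the larger stop, with its black disc facing +y and up. I compute the first move.

```bash
cat >> h.py <<'E'
def tool(ang,tilt=0):  # tool x at azimuth ang (deg), z down; tilt: marker x (= -tool x) dips by tilt deg
    a=np.radians(ang);t=np.radians(tilt)
    h=np.array([np.cos(a),np.sin(a),0]);z=np.array([0,0,1.])
    x=np.cos(t)*h+np.sin(t)*z; zz=np.sin(t)*h-np.cos(t)*z
    return np.column_stack([x,np.cross(zz,x),zz])
def delta(p0,R0,p,R):
    return Rn.from_matrix(R0.T@R).as_rotvec(degrees=True).round(2),(R0.T@(np.array(p)-p0)).round(4)
def cur():
    o=status.get_obs(); return o['position'],Rn.from_quat(o['ee_rot']).as_matrix(),o
E
python3 - <<'E'
from h import *
p,R,o=cur()
for t in([.45,-.3,.3],[.5,0,.3],[.495,.285,.2]): print(t,delta(p,R,t,tool(103.5)))
T,S=viewer.camera_model('top'),viewer.camera_model('scene')
def tri(u,v):
    A=np.zeros((3,3));b=np.zeros(3)
    for m,q in((T,u),(S,v)):
        c,d=ray(m,*q);d/=np.linalg.norm(d);Q=np.eye(3)-np.outer(d,d);A+=Q;b+=Q@c
    return np.linalg.solve(A,b)
# discs: dark blobs
for m,f,(x0,y0,x1,y1),n in((T,'top',(415,218,442,248),0),(S,'scene',(412,150,440,190),0)):
    g=cv2.imread(f'pics/{f}.png')[y0:y1,x0:x1]; k=(g.max(2)<75).astype(np.uint8)
    nn,l,s,c=cv2.connectedComponentsWithStats(k); i=1+np.argmax(s[1:,4]); ct=cv2.findContours((l==i).astype(np.uint8),0,1)[0][0]
    print(f,s[i],c[i]+[x0,y0],cv2.fitEllipse(ct))
print(tri((430,233.7),(426.2,169.9)))
q=[onz(T,*u,.004) for u in((405.6,225.3),(452.5,214.1),(461.9,244.1),(413.1,253.4))]
print(np.round(q,4)); 
for i,j in((0,1),(3,2)): d=(q[j]-q[i]); print(np.linalg.norm(d),np.degrees(np.arctan2(d[1],d[0])))
for i,j in((0,3),(1,2)): d=(q[j]-q[i]); print(np.linalg.norm(d),np.degrees(np.arctan2(d[1],d[0])))
E
```

```text
[0.45, -0.3, 0.3] (array([-6.000e-02, -5.000e-02, -8.535e+01]), array([ 0.3342, -0.1995, -0.0552]))
[0.5, 0, 0.3] (array([-6.000e-02, -5.000e-02, -8.535e+01]), array([ 0.4751, -0.469 , -0.0548]))
[0.495, 0.285, 0.2] (array([-6.000e-02, -5.000e-02, -8.535e+01]), array([ 0.5592, -0.7412,  0.0455]))
top [  7   7  15  17 190] [429.18947368 233.09473684] ((14.185734748840332, 15.099750518798828), (13.375808715820312, 16.224252700805664), 173.82337951660156)
scene [  7  12  15  17 207] [425.94202899 169.88405797] ((13.945998191833496, 19.879053115844727), (14.426617622375488, 16.373748779296875), 11.934480667114258)
[ 0.4695368  -0.31096023  0.04621944]
[[ 0.5031 -0.257   0.004 ]
 [ 0.5263 -0.3926  0.004 ]
 [ 0.4401 -0.4073  0.004 ]
 [ 0.4233 -0.2691  0.004 ]]
0.1375128092249502 -80.28662551442478
0.1392061656538246 -83.05841824759227
0.08078128650780377 -171.3828434068322
0.08749824056922653 -170.29642711887166
```

Emit:
{"op": "play_rows", "data": {
  "plan": [0,0,-85,0.334,-0.2,-0.055,1,0,0,-85,0.334,-0.2,-0.055,1,0,0,-85,0.334,-0.2,-0.055,1,0,0,-85,0.334,-0.2,-0.055,1,0,0,-85,0.334,-0.2,-0.055,1,0,0,-85,0.334,-0.2,-0.055,1,0,0,-85,0.475,-0.469,-0.055,1,0,0,-85,0.475,-0.469,-0.055,1,0,0,-85,0.475,-0.469,-0.055,1,0,0,-85,0.475,-0.469,-0.055,1,0,0,-85,0.475,-0.469,-0.055,1,0,0,-85,0.56,-0.741,0.045,1,0,0,-85,0.56,-0.741,0.045,1,0,0,-85,0.56,-0.741,0.045,1,0,0,-85,0.56,-0.741,0.045,1,0,0,-85,0.56,-0.741,0.045,1,0,0,-85,0.56,-0.741,0.045,1,0,0,-85,0.56,-0.741,0.045,1,0,0,-85,0.56,-0.741,0.045,1]
}}

```text
clock: 2.48
position: [0.4968, 0.2832, 0.2006]
ee_rot: [0.622, 0.783, 0.0, 0.001]
ft_force: [0.3, -0.5, 0.5]
grip_width: 1.003
grasp_force: 0.0
```

Run:
```python
from h import *
p,R,o=cur(); print(o['clock'],p,np.degrees(np.arctan2(R[1,0],R[0,0])),R[:,2],o['joint_pos'],o['ft_force'])
m=viewer.camera_model('wrist'); a=save('wrist','pics/w1.png')[:,:,::-1].copy()
print('cam',(-np.array(m['R']).T@m['t']).round(3))
k=cv2.inRange(cv2.cvtColor(a,cv2.COLOR_BGR2HSV),(3,150,110),(17,255,255))
n,l,s,c=cv2.connectedComponentsWithStats(k)
for i in range(1,n):
    if s[i,4]<300: continue
    ys,xs=np.where(l==i); P=np.array([onz(m,x,y,.046,True)[:2] for x,y in zip(xs,ys)])
    q=P.mean(0); w,v=np.linalg.eigh(np.cov((P-q).T)); t=(P-q)@v
    print(c[i].round(1),s[i,4],q.round(4),np.ptp(t,axis=0).round(4),np.degrees(np.arctan2(v[1,1],v[0,1])))
```

```text
2.475 [0.49680556 0.28322381 0.20060542] 103.01860520848216 [ 8.47881188e-04 -6.65235943e-04 -9.99999419e-01] [ 0.11981123  0.37144001 -0.88220959  1.63014104  0.29788368  1.28117114
 -0.58771956] [ 0.31701336 -0.49976344  0.46695357]
cam [0.478 0.361 0.329]
[319.5 175.8] 2576 [0.493  0.2905] [0.0236 0.1106] 103.42315545444238
[509.5 213.5] 553 [0.7103 0.2995] [0.0142 0.0713] 86.7414282355568
[391.6 326.6] 383 [0.621  0.1275] [0.0138 0.0669] 139.5822960981503
```

View pics/w1.png

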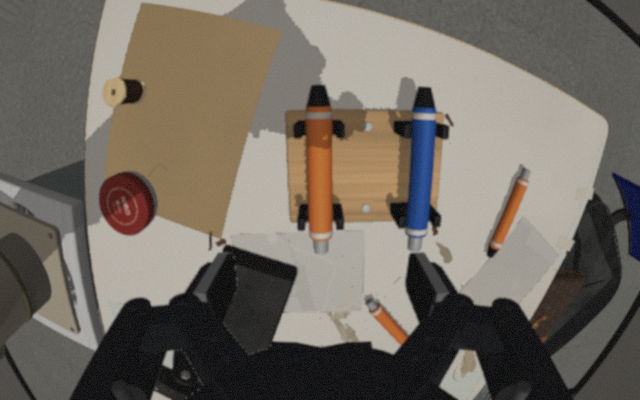

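Emit:
{"op": "play_rows", "data": {
  "plan": [0,0,-0.4,0.008,-0.002,0.06,1,0,0,-0.4,0.008,-0.002,0.09,1,0,0,-0.4,0.008,-0.002,0.12,1,0,0,-0.4,0.008,-0.002,0.14,1,0,0,-0.4,0.008,-0.002,0.155,1,0,0,-0.4,0.008,-0.002,0.1635,1,0,0,-0.4,0.008,-0.002,0.1635,1,0,0,-0.4,0.008,-0.002,0.1635,1]
}}

```text
clock: 3.52
position: [0.4926, 0.2923, 0.0375]
ee_rot: [0.619, 0.786, 0.0, 0.0]
ft_force: [-0.4, -1.0, 0.9]
grip_width: 0.999
grasp_force: 0.0
```

Run:
```python
from h import *
p,R,o=cur(); print(o['clock'],p,np.degrees(np.arctan2(R[1,0],R[0,0])),R[:,2],o['ft_force'])
m=viewer.camera_model('wrist'); a=save('wrist','pics/w2.png')[:,:,::-1].copy()
# grasp line pixel check
k=cv2.inRange(cv2.cvtColor(a,cv2.COLOR_BGR2HSV),(3,150,110),(17,255,255))
n,l,s,c=cv2.connectedComponentsWithStats(k); i=1+np.argmax(s[1:,4]); ys,xs=np.where(l==i)
P=np.array([onz(m,x,y,.048,True)[:2] for x,y in zip(xs,ys)]);q=P.mean(0); w,v=np.linalg.eigh(np.cov((P-q).T)); print(q,np.ptp((P-q)@v,axis=0),np.degrees(np.arctan2(v[1,1],v[0,1])), s[i])
```

```text
3.525 [0.49262915 0.29233164 0.03751412] 103.54987144365055 [ 9.73478573e-04  4.75947466e-04 -9.99999413e-01] [-0.36403025 -1.04755817  0.91210136]
[0.48943108 0.30501051] [0.022698   0.09341025] 103.80168631816788 [ 294  170   56  177 8688]
```

View pics/w2.png

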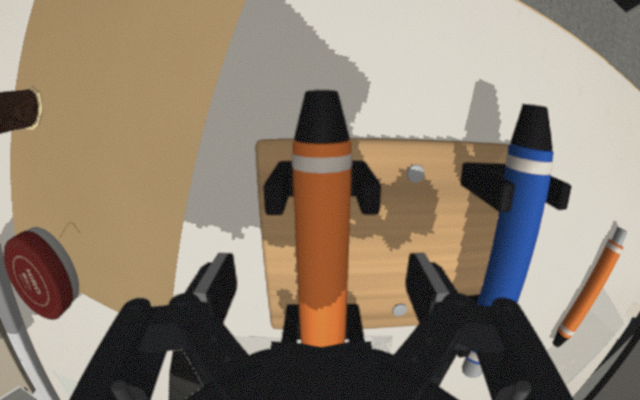

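The open fingers straddle the orange barrel between the brackets, marker axis near pixel (323,250), with the right finger clear of the blue marker. I close and lift.

Emit:
{"op": "play_rows", "data": {
  "plan": [0,0,0,0,0,0,0.2,0,0,0,0,0,0,0.1,0,0,0,0,0,0,0,0,0,0,0,0,0,0,0,0,0,0,0,0,0,0,0,0,0,0,0,0,0,0,0,0,0,0,0,0,0,0,0,0,0,0],
  "squeeze": 80
}}

```text
clock: 4.58
position: [0.4925, 0.2921, 0.0371]
ee_rot: [0.619, 0.786, 0.0, 0.0]
ft_force: [0.4, -0.6, 4.5]
grip_width: 0.255
grasp_force: 78.1
```

Emit:
{"op": "play_rows", "data": {
  "plan": [0,0,0,0,0,-0.01,0,0,0,0,0,0,-0.03,0,0,0,0,0,0,-0.05,0,0,0,0,0,0,-0.07,0,0,0,0,0,0,-0.1,0,0,0,0,0,0,-0.14,0,0,0,0,0,0,-0.18,0,0,0,0,0,0,-0.2,0,0,0,0,0,0,-0.2,0]
}}

```text
clock: 5.7
position: [0.4926, 0.2923, 0.2379]
ee_rot: [0.619, 0.786, 0.001, 0.001]
ft_force: [-0.4, 0.0, -2.5]
grip_width: 0.257
grasp_force: 78.4
```

Run:
```python
from h import *
p,R,o=cur(); print(o['clock'],p,np.degrees(np.arctan2(R[1,0],R[0,0])),o['grip_width'],o['grasp_force'],o['ft_force'])
m=viewer.camera_model('wrist'); a=save('wrist','pics/w3.png'); b=save('scene','pics/s3.png'); c=save('top','pics/t3.png')
cv2.imwrite('pics/c3.png',np.hstack([cv2.resize(a[:,:,::-1],(400,250)),b[150:400,100:500,::-1]]))
g0=np.array([.469,-.311,.045])
# approach pose: yaw toward stop; marker dir az -81, tilt 35; tip 85mm (out) + 45 mm gap from face
Rt=tool(99,35); d=-Rt[:,0]
for D in(.083+.06,):
    axis=g0-d*D; tcp=axis+Rt[:,2]*.005
    print('pre-press TCP',tcp,delta(p,R,tcp,Rt), delta(p,R,[.5,0,.32],Rt),delta(p,R,tcp+[0,0,.1],Rt))
```

```text
5.7 [0.4926209  0.29228838 0.23788287] 103.5454609287791 0.2573735084414326 78.40372681617737 [-0.4118297   0.00499105 -2.45841183]
pre-press TCP [ 0.45022683 -0.19247086  0.12292567] (array([-1.27, 34.97,  4.44]), array([-0.4614, -0.155 ,  0.1146])) (array([-1.27, 34.97,  4.44]), array([-0.2859, -0.0611, -0.0823])) (array([-1.27, 34.97,  4.44]), array([-0.4613, -0.1548,  0.0146]))
```

View pics/c3.png

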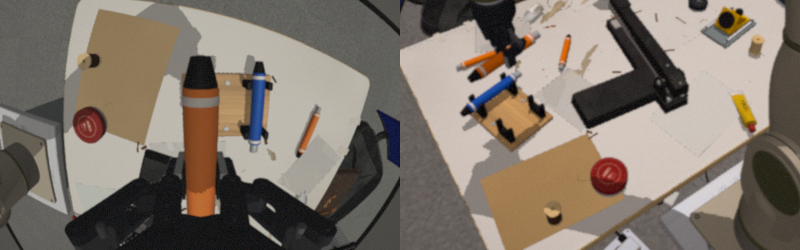

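The marker is held level in the fingers and the blue one is still in its lane. The rest is clear and the stop is visible at (730,20) of the composite. I carry it over the stapler, tilted, to a point above the stop.

Emit:
{"op": "play_rows", "data": {
  "plan": [0,0,0,-0.06,0,-0.08,0,0,0,0,-0.11,-0.02,-0.08,0,0,0,0,-0.16,-0.035,-0.08,0,0,10,1,-0.21,-0.05,-0.08,0,0,18,2,-0.26,-0.06,-0.08,0,0,26,3,-0.31,-0.075,-0.08,0,-1,32,4,-0.36,-0.1,-0.07,0,-1.3,35,4.4,-0.41,-0.12,-0.05,0,-1.3,35,4.4,-0.44,-0.14,-0.02,0,-1.3,35,4.4,-0.461,-0.155,0.015,0,-1.3,35,4.4,-0.461,-0.155,0.015,0,-1.3,35,4.4,-0.461,-0.155,0.015,0,-1.3,35,4.4,-0.461,-0.155,0.015,0]
}}

```text
clock: 7.48
position: [0.4504, -0.1914, 0.2228]
ee_rot: [0.619, 0.726, 0.195, -0.229]
ft_force: [-0.3, 0.2, -0.3]
grip_width: 0.254
grasp_force: 78.7
```

Run:
```python
from h import *
p,R,o=cur(); print(o['clock'],p,R.round(3).tolist(),o['joint_pos'].round(2),o['ft_force'])
print('marker az',np.degrees(np.arctan2(-R[1,0],-R[0,0])),'dip',np.degrees(np.arcsin(R[2,0])))
b=save('scene','pics/s4.png')[:,:,::-1]; c=save('top','pics/t4.png')[:,:,::-1];w=save('wrist','pics/w4.png')[:,:,::-1]
z=lambda i,x,y,ww,hh:cv2.resize(i[y:y+hh,x:x+ww],(400,300),interpolation=3)
cv2.imwrite('pics/c4.png',np.vstack([np.hstack([z(c,340,160,140,105),z(b,340,90,160,120)]),np.hstack([cv2.resize(w,(400,300)),z(w,200,200,240,180)])]))
```

```text
7.475 [ 0.45035366 -0.19140555  0.22276807] [[-0.13, 0.987, -0.091], [0.809, 0.159, 0.566], [0.573, -0.0, -0.82]] [ 1.03  0.41 -0.55  1.58 -0.27  1.58  0.68] [-0.26016154  0.21162008 -0.32586399]
marker az -80.86158617821195 dip 34.96481651245469
```

View pics/c4.png

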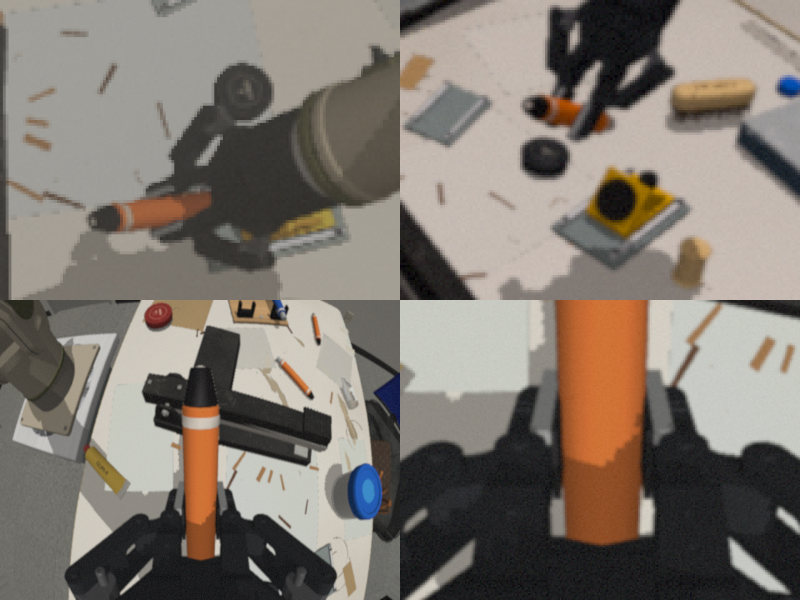

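The marker is tilted square to the stop at about -81° azimuth and 35° dip, with the disc clear below. I lower it, then close the gap along the face normal.

Emit:
{"op": "play_rows", "data": {
  "plan": [0,0,0,-0.023,0,0.033,0,0,0,0,-0.045,0,0.065,0,0,0,0,-0.057,0,0.082,0,0,0,0,-0.075,0,0.082,0,0,0,0,-0.09,0,0.082,0,0,0,0,-0.1,0,0.082,0,0,0,0,-0.105,0,0.082,0,0,0,0,-0.105,0,0.082,0]
}}

```text
clock: 8.62
position: [0.4556, -0.2312, 0.0945]
ee_rot: [0.619, 0.725, 0.195, -0.229]
ft_force: [0.3, -0.2, -1.0]
grip_width: 0.255
grasp_force: 78.7
```

Run:
```python
from h import *
p,R,o=cur(); d=-R[:,0]; print(o['clock'],p,'f along d',o['ft_force']@d,o['ft_force'],'dip',np.degrees(np.arcsin(R[2,0])))
b=save('scene','pics/s5.png')[:,:,::-1]; c=save('top','pics/t5.png')[:,:,::-1]
z=lambda i,x,y,ww,hh:cv2.resize(i[y:y+hh,x:x+ww],(400,400),interpolation=3)
cv2.imwrite('pics/c5.png',np.hstack([z(c,370,190,100,100),z(b,375,115,100,100)]))
S=np.array([.469,-.311,.0455]); ax=p-R[:,2]*.005; v=S-ax; print('along',v@d,'lateral',v@R[:,1],v@R[:,2])
```

```text
8.625 [ 0.45564904 -0.23116886  0.09453267] f along d 0.7708550752266683 [ 0.3019869  -0.1664273  -1.04162972] dip 35.0128023860934
along 0.09442185906139593 lateral 0.0007291982846015364 -0.0012802415163311977
```

View pics/c5.png

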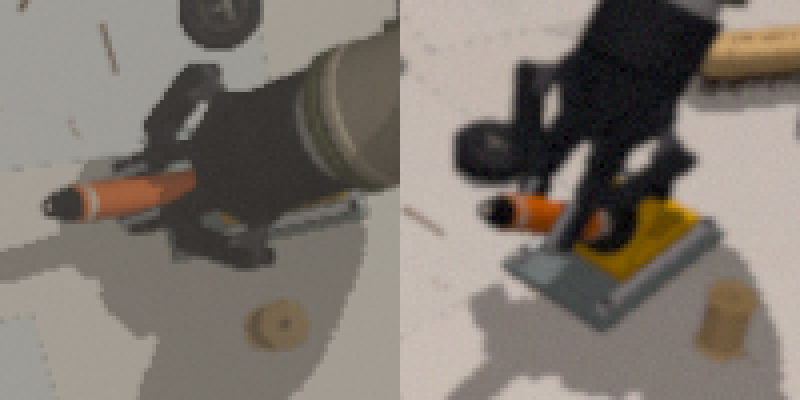

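The button end is in front of the disc, about 11 mm away by the numbers, with the spool and the tin well clear. I advance gently.

Emit:
{"op": "play_rows", "data": {
  "plan": [0,0,0,-0.002,0,0,0,0,0,0,-0.004,0,0,0,0,0,0,-0.006,0,0,0,0,0,0,-0.008,0,0,0,0,0,0,-0.01,0,0,0,0,0,0,-0.011,0,0,0,0,0,0,-0.012,0,0,0,0,0,0,-0.013,0,0,0,0,0,0,-0.014,0,0,0,0,0,0,-0.015,0,0,0,0,0,0,-0.015,0,0,0]
}}

```text
clock: 10.1
position: [0.4574, -0.2428, 0.0859]
ee_rot: [0.619, 0.725, 0.195, -0.229]
ft_force: [-2.1, 5.1, 1.8]
grip_width: 0.257
grasp_force: 78.8
```

Contact at about 5.5 N, so the button is sliding. I continue in small steps.

Emit:
{"op": "play_rows", "data": {
  "plan": [0,0,0,-0.001,0,0,0,0,0,0,-0.002,0,0,0,0,0,0,-0.003,0,0,0,0,0,0,-0.004,0,0,0,0,0,0,-0.004,0,0,0]
}}

```text
clock: 10.72
position: [0.4579, -0.2461, 0.0835]
ee_rot: [0.619, 0.725, 0.195, -0.229]
ft_force: [-2.5, 4.5, 1.8]
grip_width: 0.263
grasp_force: 78.8
```

Emit:
{"op": "play_rows", "data": {
  "plan": [0,0,0,-0.001,0,0,0,0,0,0,-0.002,0,0,0,0,0,0,-0.002,0,0,0]
}}

```text
clock: 11.1
position: [0.4582, -0.2479, 0.0824]
ee_rot: [0.619, 0.725, 0.195, -0.229]
ft_force: [-2.6, 5.7, 1.9]
grip_width: 0.256
grasp_force: 78.8
```

Emit:
{"op": "play_rows", "data": {
  "plan": [0,0,0,-0.001,0,0,0,0,0,0,-0.001,0,0,0]
}}

```text
clock: 11.35
position: [0.4584, -0.2487, 0.0818]
ee_rot: [0.619, 0.725, 0.195, -0.229]
ft_force: [-2.0, 4.8, 1.7]
grip_width: 0.253
grasp_force: 78.8
```

Emit:
{"op": "play_rows", "data": {
  "plan": [0,0,0,-0.001,0,0,0,0,0,0,-0.001,0,0,0]
}}

```text
clock: 11.6
position: [0.4584, -0.2489, 0.0815]
ee_rot: [0.619, 0.725, 0.195, -0.23]
ft_force: [-2.9, 6.2, 4.2]
grip_width: 0.254
grasp_force: 78.8
```

Emit:
{"op": "play_rows", "data": {
  "plan": [0,0,0,-0.001,0,0,0,0,0,0,-0.001,0,0,0]
}}

```text
clock: 11.85
position: [0.4585, -0.2488, 0.0813]
ee_rot: [0.618, 0.725, 0.195, -0.231]
ft_force: [-3.8, 8.6, 6.8]
grip_width: 0.259
grasp_force: 78.9
```

Emit:
{"op": "play_rows", "data": {
  "plan": [0,0,0,-0.001,0,0,0,0,0,0,-0.001,0,0,0]
}}

```text
clock: 12.1
position: [0.4585, -0.2488, 0.0811]
ee_rot: [0.618, 0.725, 0.196, -0.231]
ft_force: [-5.5, 12.0, 10.4]
grip_width: 0.254
grasp_force: 79.0
```

Emit:
{"op": "play_rows", "data": {
  "plan": [0,0,0,-0.001,0,0,0,0,0,0,-0.001,0,0,0,0,0,0,-0.001,0,0,0]
}}

```text
clock: 12.48
position: [0.4586, -0.2487, 0.0809]
ee_rot: [0.618, 0.726, 0.196, -0.232]
ft_force: [-7.9, 14.6, 12.8]
grip_width: 0.254
grasp_force: 79.1
```

Run:
```python
from h import *
p,R,o=cur(); d=-R[:,0]; print(o['clock'],p,'f along d',o['ft_force']@d,'dip',np.degrees(np.arcsin(R[2,0])),'travel',(p-[0.45564904,-0.23116886,0.09453267])@d)
```

```text
12.475 [ 0.45855261 -0.2486724   0.08086451] f along d -20.18511577023577 dip 35.354087626044354 travel 0.02237943930315396
```

The force rises steeply to 20 N with no further travel, and the origin-to-face distance is about 72 mm (expected 71): the button is home. I back off, lift and check.

Emit:
{"op": "play_rows", "data": {
  "plan": [0,0,0,0.005,0,0,0,0,0,0,0.015,0,0,0,0,0,0,0.04,0,0,0,0,0,0,0.065,0,0,0,0,0,0,0.1,0,-0.04,0,0,0,0,0.125,0,-0.075,0,0,0,0,0.155,0,-0.115,0,0,0,0,0.155,0,-0.115,0,0,0,0,0.155,0,-0.115,0]
}}

```text
clock: 13.6
position: [0.4493, -0.192, 0.2621]
ee_rot: [0.62, 0.725, 0.194, -0.229]
ft_force: [-0.6, -0.3, -2.7]
grip_width: 0.252
grasp_force: 78.8
```

Run:
```python
from h import *
p,R,o=cur(); print(o['clock'],p,o['ft_force'],o['grip_width'],o['grasp_force'])
Rt=tool(103.5,0)
for t in([.5,.0,.32],[.493,.2,.26],[.4926,.2923,.2]): print(t,delta(p,R,t,Rt))
b=save('scene','pics/s6.png')[:,:,::-1];w=save('wrist','pics/w6.png')[:,:,::-1]
z=lambda i,x,y,ww,hh:cv2.resize(i[y:y+hh,x:x+ww],(400,400),interpolation=3)
cv2.imwrite('pics/c6.png',np.hstack([z(b,350,60,120,120),z(w,220,100,200,200)]))
```

```text
13.6 [ 0.44932222 -0.19203268  0.26209689] [-0.61610292 -0.27049972 -2.68824443] 0.2521382912304881 78.77779841423035
[0.5, 0.0, 0.32] (array([  1.28, -34.94,  -4.39]), array([0.1822, 0.08  , 0.0566]))
[0.493, 0.2, 0.26] (array([  1.28, -34.94,  -4.39]), array([0.3107, 0.1044, 0.2195]))
[0.4926, 0.2923, 0.2] (array([  1.28, -34.94,  -4.39]), array([0.3511, 0.1186, 0.3209]))
```

View pics/c6.png

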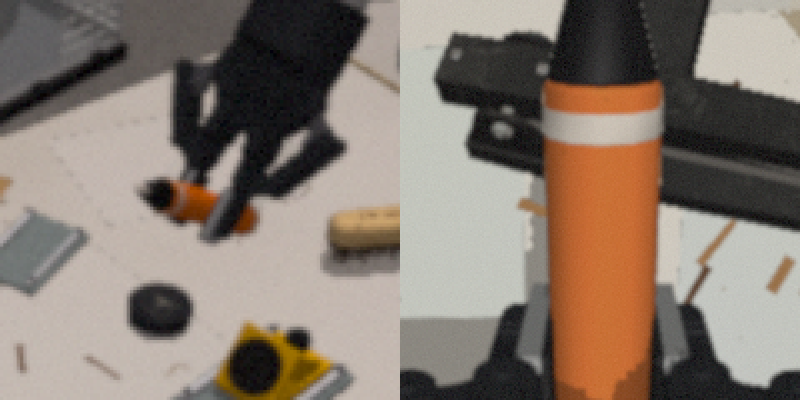

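The marker is still square in the fingers and the stop, disc and surroundings look unchanged. I return over the stapler to above the rest, level.

Emit:
{"op": "play_rows", "data": {
  "plan": [0,-5,0,0.045,0.02,0.0,0,0,-10,-1,0.09,0.04,0.015,0,0.5,-18,-2,0.13,0.06,0.035,0,1,-26,-3,0.182,0.08,0.057,0,1.3,-35,-4.4,0.215,0.086,0.097,0,1.3,-35,-4.4,0.248,0.092,0.138,0,1.3,-35,-4.4,0.28,0.098,0.18,0,1.3,-35,-4.4,0.311,0.104,0.22,0,1.3,-35,-4.4,0.33,0.112,0.27,0,1.3,-35,-4.4,0.351,0.1186,0.321,0,1.3,-35,-4.4,0.351,0.1186,0.321,0,1.3,-35,-4.4,0.351,0.1186,0.321,0]
}}

```text
clock: 15.2
position: [0.4923, 0.2922, 0.2001]
ee_rot: [0.619, 0.786, -0.001, -0.0]
ft_force: [1.3, -0.8, -1.9]
grip_width: 0.258
grasp_force: 78.8
```

Run:
```python
from h import *
p,R,o=cur(); print(o['clock'],p,np.degrees(np.arctan2(R[1,0],R[0,0])),R[:,2].round(4),o['grip_width'])
w=save('wrist','pics/w7.png')[:,:,::-1]; m=viewer.camera_model('wrist')
def band(f):
    a=cv2.imread(f); col=a[80:300,325].astype(int); sat=col.max(1)-col.min(1)
    k=cv2.inRange(cv2.cvtColor(a,cv2.COLOR_BGR2HSV),(3,150,110),(17,255,255)); n,l,s,c=cv2.connectedComponentsWithStats(k); i=1+np.argmax(s[1:,4])
    g=a.max(2)[:,s[i,0]+5:s[i,0]+s[i,2]-5]
    print(f,s[i],c[i].round(1),'cone/band rows',[int(r)+80 for r in np.where(np.abs(np.diff(g[80:300].mean(1)))>12)[0]])
for f in('w3','w6','w7'): band(f'pics/{f}.png')
print('blue'); k=cv2.inRange(cv2.cvtColor(w,cv2.COLOR_BGR2HSV),(108,150,50),(125,255,255)); n,l,s,c=cv2.connectedComponentsWithStats(k)
for i in range(1,n):
    if s[i,4]>400:
        ys,xs=np.where(l==i);P=np.array([onz(m,x,y,.046,True)[:2] for x,y in zip(xs,ys)]);print(P.mean(0),s[i])
for t in([.4926,.2923,.039],): print(delta(p,R,t,tool(103.5)))
```

```text
15.2 [0.49230863 0.29215314 0.200084  ] 103.56015381328397 [-1.7e-03 -7.0e-04 -1.0e+00] 0.2575070945989834
pics/w3.png [ 296  170   54  177 8001] [321.6 255.3] cone/band rows [87, 88, 89, 90, 140, 141, 142, 143]
pics/w6.png [ 293  170   57  177 8427] [320.8 253. ] cone/band rows [88, 89, 90, 140, 141, 142, 143]
pics/w7.png [ 295  170   54  177 8107] [321.5 254.8] cone/band rows [88, 89, 90, 140, 141, 142, 143]
blue
[0.58966312 0.31498998] [ 407  132   33  107 2195]
[0.98366161 0.35583969] [613 180  27  87 846]
(array([-0.1 ,  0.02,  0.06]), array([1.000e-04, 6.000e-04, 1.611e-01]))
```

The marker hasn't slipped in the grip (the band rows match) and blue is unmoved. I lower it straight down, still held.

Emit:
{"op": "play_rows", "data": {
  "plan": [0,0,0,0,0.0003,0.05,0,0,0,0,0,0.0003,0.09,0,0,0,0,0,0.0003,0.115,0,0,0,0,0,0.0003,0.13,0,0,0,0,0,0.0003,0.14,0,0,0,0,0,0.0003,0.148,0,0,0,0,0,0.0003,0.154,0,0,0,0,0,0.0003,0.158,0,0,0,0,0,0.0003,0.161,0,0,0,0,0,0.0003,0.1625,0,0,0,0,0,0.0003,0.1625,0,0,0,0,0,0.0003,0.1625,0]
}}

```text
clock: 16.75
position: [0.4929, 0.2928, 0.0386]
ee_rot: [0.619, 0.786, 0.0, 0.0]
ft_force: [0.4, 0.5, -2.2]
grip_width: 0.257
grasp_force: 78.9
```

Emit:
{"op": "play_rows", "data": {
  "plan": [0,0,0,0,0,0.001,0,0,0,0,0,0,0.0015,0,0,0,0,0,0,0.0015,0,0,0,0,0,0,0.0015,0]
}}

```text
clock: 17.25
position: [0.4929, 0.2927, 0.0371]
ee_rot: [0.619, 0.786, 0.0, 0.0]
ft_force: [-1.7, -1.5, 4.0]
grip_width: 0.257
grasp_force: 79.1
```

It is down: height 0.0371 as at the grasp, with 4 N of upward contact. I release, then retreat straight up.

Emit:
{"op": "play_rows", "data": {
  "plan": [0,0,0,0,0,0,0.35,0,0,0,0,0,0,0.6,0,0,0,0,0,0,1,0,0,0,0,0,0,1,0,0,0,0,0,0,1,0,0,0,0,0,0,1,0,0,0,0,0,0,1,0,0,0,0,0,-0.02,1,0,0,0,0,0,-0.05,1,0,0,0,0,0,-0.1,1,0,0,0,0,0,-0.16,1,0,0,0,0,0,-0.18,1,0,0,0,0,0,-0.18,1,0,0,0,0,0,-0.18,1]
}}

```text
clock: 19.0
position: [0.4924, 0.2922, 0.2159]
ee_rot: [0.619, 0.786, -0.001, -0.0]
ft_force: [-0.4, 0.6, -0.3]
grip_width: 0.999
grasp_force: 0.0
```

Run:
```python
from h import *
p,R,o=cur(); print(o['clock'],p,o['ft_force'],o['grip_width'])
m=viewer.camera_model('wrist');w=save('wrist','pics/w8.png')[:,:,::-1]
k=cv2.inRange(cv2.cvtColor(w,cv2.COLOR_BGR2HSV),(3,150,110),(17,255,255)); n,l,s,c=cv2.connectedComponentsWithStats(k); i=1+np.argmax(s[1:,4])
ys,xs=np.where(l==i);P=np.array([onz(m,x,y,.046,True)[:2] for x,y in zip(xs,ys)]);q=P.mean(0);e,v=np.linalg.eigh(np.cov((P-q).T));print(q,np.ptp((P-q)@v,axis=0),np.degrees(np.arctan2(v[1,1],v[0,1])))
w1=cv2.imread('pics/w1.png')
z=lambda i:cv2.resize(i[70:270,260:460],(400,400),interpolation=3)
cv2.imwrite('pics/c8.png',np.hstack([z(w1),z(w)]))
```

```text
19.0 [0.49236774 0.29221804 0.21589593] [-0.42212196  0.61220116 -0.27557401] 0.9987149604646774
[0.49223772 0.29162496] [0.02331489 0.11104774] 103.33058835686776
```

View pics/c8.png

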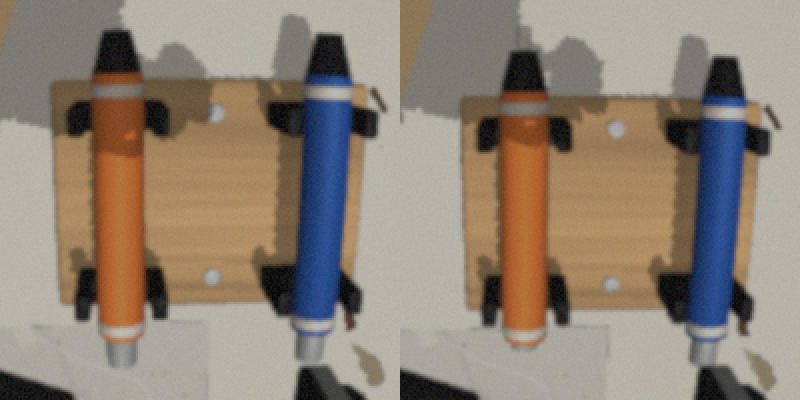

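The left half is before, the right half is now: the orange marker lies in both brackets, its barrel spanning rows 90–345 and centred between them. Its button is nearly flush at (525,347), and the blue one is unchanged. I hand in.

```bash
python3 -c "
from workcell import manip
print(manip.hand_in())"
```

```text
the job is handed in; nothing more can be done
None
```

I pressed the orange marker's button home on the large stop at about 20 N, laid it back in its own two brackets with the button at the same end, released it and handed the job in; the result of the judging was not shown.

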